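# Change over the padding press

### The job

Wind back the padding press, take out the finished memo pad (the one with the blue tape) and put it in the grey tray. Then stand all the new pads from the blue tote in the press, upright and flat face to flat face in one row across the middle of the bed, and wind the jaw onto them until its red spring face is pushed in about half-way, neither loose nor right at its stop. Leave everything else on the bench where it is.

Things in the scene. Friction and masses are not known exactly. Their poses are not given: they have to be found in the camera images.
- press: green padding press (a bench vise) fixed to the table. Origin: on the table under the fixed jaw's clamping face, which is its plane y = 0; z up; pads stand at y below 0 and the moving jaw opens towards -y. Bed top 25 mm above the table, 90 mm wide in x, with a curb 6 x 6 mm along both edges from y = 0 to -0.2 (78 mm free between)
- fixed_face (a point): centre of the fixed jaw's clamping face, 46 mm above the table, 21 mm above the bed; the jaw is 60 mm wide in x and its top is 75 mm above the table
- face_front (a point): centre of the front of the red spring face on the moving jaw (52 mm wide, 38 mm high; this point 46 mm above the table); the gap for pads runs along the press's y from here to fixed_face. The moving jaw is 54 mm wide, its top 71 mm above the table
- face (a joint): how far the red face is pushed in against its springs (m): 0 = fully out, 0.010 = at its stop; 2.5 N per mm. It starts pushed in by the finished pad
- jaw (a joint): how far the moving jaw has been wound back (m), 0 to 0.122; with the red face fully out the gap is this plus 0.023
- crank (a joint): crank angle (rad), 0 to 31.9; it grows as the crank turns counter-clockwise seen from above, which opens the jaw by 24 mm a turn; clockwise closes it. It stays where it is left; about 2 to 4 N at the grip turns it
- crank_grip (a point): middle of the black upright crank grip, 18 mm in diameter and 46 mm long, 147 mm above the table, 45 mm from the crank's axis; it spins freely on its own pin. The steel crank arm lies under it, its top 118 mm above the table
- crank_axis (a point): point on the crank's upright turning axis at the height of the grip's middle (147 mm above the table), at y = -0.245 in the press's frame. Below it the grey gearbox, 72 x 70 mm, top 100 mm above the table
- tote: blue open tote fixed to the table, 240 (its x) x 180 (its y) x 30 mm high, walls and floor 5 mm; origin under its centre. The new pads stand in it in a row along its x, their broad faces across the row
- tray: grey open tray fixed to the table, 130 x 130 x 18 mm high, walls and floor 5 mm; origin under its centre
- done_pad_centre (a point): the finished memo pad, same sizes as the new ones (58 mm along its x, 30 mm along y, 42 mm tall, 65 g), yellow covers with a band of blue tape round its top edge; clamped in the press at the start. Point: its centre, 21 mm above its underside
- pad1_centre (a point): a new memo pad waiting in the blue tote: a rigid paper block with yellow covers on both broad faces and no tape, 58 mm long (its own x), 30 mm thick (y), 42 mm tall (z, up as it stands), 65 g. Point: its centre, 21 mm above its underside. Two to four of the four are there; None if absent
- pad2_centre (a point): a new memo pad waiting in the blue tote: a rigid paper block with yellow covers on both broad faces and no tape, 58 mm long (its own x), 30 mm thick (y), 42 mm tall (z, up as it stands), 65 g. Point: its centre, 21 mm above its underside. Two to four of the four are there; None if absent
- pad3_centre (a point): a new memo pad waiting in the blue tote: a rigid paper block with yellow covers on both broad faces and no tape, 58 mm long (its own x), 30 mm thick (y), 42 mm tall (z, up as it stands), 65 g. Point: its centre, 21 mm above its underside. Two to four of the four are there; None if absent
- pad4_centre (a point): a new memo pad waiting in the blue tote: a rigid paper block with yellow covers on both broad faces and no tape, 58 mm long (its own x), 30 mm thick (y), 42 mm tall (z, up as it stands), 65 g. Point: its centre, 21 mm above its underside. Two to four of the four are there; None if absent
- glue_mid (a point): white glue jar, 56 mm across, 100 mm high; point at half height. Not part of the job; stays where it is
- tape_mid (a point): roll of paper tape lying flat, 90 mm across, 25 mm high; point at its centre. Not part of the job; stays where it is
- mug_mid (a point): blue mug, 80 mm across, 90 mm high; point at half height. Not part of the job; stays where it is
- driver_grip (a point): orange-handled screwdriver lying down; point in its handle. Not part of the job; stays where it is
- spray_mid (a point): amber bottle, 56 mm across, 150 mm high; point at half height. Not part of the job; stays where it is
Mind the look-alikes: they are no part of the job. What is shaped like the part that bears pad2_centre but brown or pink is not meant.

How it is judged:
By the outcome, as a careful person would: the job done as asked, in the order asked, and still so for the second after the job is handed in, with the robot touching nothing.
Of pad1, pad2, pad3, pad4 only 2 to 4 are there at a start; the rules pass over those that are not, and their reading is None.
At some moment in a run one of pad1, pad2, pad3, pad4, done_pad may be knocked a few centimetres aside while the robot is not near it.
Once in a run the grip may slacken for a moment while it holds something.
It also fails if it takes over 210 s, if anything falls off the work surface, if the arm or the gripper's body presses on something with over 40 N, if the wrist force passes 120 N, or if a joint passes its speed limit or range.

### The arm

A 6-joint arm with a two-finger parallel gripper is mounted at the origin on the work surface. World frame = base frame: x ahead of the robot, y to its left, z up, the work surface at z = 0. Lengths are in mm, angles in rad, forces in N, time in s.
With the tool pointing down it reaches from about 300 to 775 mm from the base axis. Payload 14.6 kg.
Tool frame: the origin (TCP) lies at the very end of the fingers, on their centre line; the grasp point (between the pads) lies 19 mm behind it; z points along the fingers, y is the line along which they close (so a half turn about z gives the same grasp; the last joint's range is limited). The gripper opens to 94 mm and grips with 3 to 60 N. Pads are 16 mm wide; open, the fingers measure 119 mm over their backs; the gripper's body (75 mm by 177 mm) begins 78 mm behind the grasp point.
Start: joints at [-1.304, 0.3, 1.521, -0, 1.321, -0.067], TCP at [180.192, -519.634, 205.446] pointing down, gripper open.
Joint ranges: [-3.03, 3.03], [-0.79, 2.21], [0.23, 2.52], [-1.04, 4.18], [0, 3.07], [-2.55, 2.55]. Speed limits (rad/s): [2.22, 2.22, 2.57, 3.14, 3.14, 3.14].

### API

Orientations are given as [roll, pitch, yaw] about the fixed x, y, z axes, in that order (R = Rz(yaw) Ry(pitch) Rx(roll)).
In Python, from cell import manip, eyes, ticket gives the robot as it stands. The module is installed in compiled form; this text tells all that it offers.
- The arm moves only by the tool arm_command, never from a script. Its argument "plan" is a list of rows, each a list of 5 numbers: the opening, from -1 (shut) to 1 (fully open), then the shift along the tool's x, y, z in m, then the turn about the tool's z in rad. In form: [[jaw, dx, dy, dz, roll], ...]. A call has 1 to 20 rows; each row shifts and turns the commanded pose from where the row before left it, along the tool's axes as they then stand; what a row does not reach is not made up. A row lasts 1/8 s, in which the tool goes at most 62.5 mm and 10.7 degrees, less where a joint would pass 70% of its speed; a pose out of reach is approached as far as the arm can. A call is refused whole if a number of a shift passes 0.0625 or a number of a turn 0.188, either way. A call with a gripper value outside its range is refused whole. The fingers move at their own pace and stop on an object; "newtons" is the grip in N (left out, the last holds). Time passes only in rows, so rows that do not move let the fingers close. It gives the time, the measured TCP pose, the force, the opening and the grip force at its end, in the units of the state.
- manip.read_state(): the state, without advancing time (a new reading comes with each control period).
- eyes.camera(name): name is "side" or "top" or "wrist"; returns a dict with "img" (400x640x3 uint8, blue, green, red), "z_map" (400x640 float32, mm along the optical axis (not along the pixel's ray), 0 where there is no reading), "fx", "fy", "cx", "cy" (pixels), "dist" ([k1, k2, p1, p2, k3] as OpenCV has them; the pictures are not rectified), "eye" and "orientation" of the camera in the world. Camera axes: x right, y down, z forward; pixel columns grow to the right and rows downward; lengths in mm; the calibration is good to about 2 mm. A picture is of the moment at which its call begins.
- ticket.sign_off(): hands the job in; it is judged then, once.
The state is a dict: "clock": time; "joints": joint angles; "qd": joint speeds; "effort": joint torques, N m; "eef_pos": TCP position; "eef_rot": TCP orientation; "wrist_force": force on the tool from outside, world axes, zero at the start; "moment": the same for the moment, N m; "finger_gap": finger opening in mm; "finger_force": force on a finger pad.
Only numpy, scipy, OpenCV 4.12 (cv2) and the standard library are available. Lean on these libraries where they do the work, as an engineer would, in place of code of your own. Each camera call takes 0.05 s, during which the arm holds its last target. There are 200 camera calls.

## Working session

There is one attempt and no reset: what is moved stays moved. The work goes in short steps, Python scripts to look and compute and a tool call to move; the robot and the scene stay as the last step left them, time stands still between calls to the robot, and variables do not carry over. Pictures are saved under pics/ and viewed, at most 14 in all, crops included, and the job is handed in when it is done.

Besides the shell and the picture viewer there is one more tool, called after "Request:" by a JSON object that holds its "name" and its "arguments", one argument or row to a line. arm_command: Moves the arm, as the interface text tells. Its arguments: {"type":"object","properties":{"plan":{"type":"array"},"newtons":{"type":"number"}},"required":["plan"]}

```bash
mkdir -p pics; cat > h.py <<'E'
import numpy as np, cv2
from cell import manip, eyes, ticket
from scipy.spatial.transform import Rotation as R
def cam(n):
    c=eyes.camera(n); return c
def rot(o):
    o=np.array(o,float)
    if o.shape==(3,3): return o
    if o.size==4: return R.from_quat(o).as_matrix()
    return R.from_euler('xyz',o).as_matrix()
def cloud(c):
    h,w=c['z_map'].shape
    uv=np.mgrid[0:h,0:w][::-1].reshape(2,-1).T.astype(np.float64)
    K=np.array([[c['fx'],0,c['cx']],[0,c['fy'],c['cy']],[0,0,1.]])
    n=cv2.undistortPoints(uv[:,None],K,np.array(c['dist'],float))[:,0]
    z=c['z_map'].reshape(-1,1).astype(float)
    P=np.hstack([n*z,z])@rot(c['orientation']).T+np.array(c['eye'])
    P[z[:,0]==0]=np.nan
    return P.reshape(h,w,3)
E
python3 - <<'E'
from h import *
for n in('top','side'):
    c=cam(n); cv2.imwrite(f'pics/{n}0.png',c['img']); np.savez(f'{n}0.npz',P=cloud(c),img=c['img'])
    print(n,c['eye'],c['orientation'],c['fx'],c['dist'])
s=manip.read_state(); print(s)
E
```

```text
top [ 227.80552823  -44.18358997 1460.3349714 ] [-2.93958027 -0.00443889 -1.6524909 ] 474.89170646086177 [-0.05115186  0.          0.          0.          0.        ]
side [198.18352557 693.85868311 744.12244014] [-2.23909387  0.01102124 -2.74604423] 411.7420564091248 [-0.01054945  0.          0.          0.          0.        ]
{'clock': 0.1, 'joints': array([-1.30360635e+00,  3.00428315e-01,  1.52152512e+00, -1.36606969e-05,
        1.32071260e+00, -6.66318440e-02]), 'qd': array([ 0.00069927, -0.00159374,  0.0005334 ,  0.00159921, -0.0023417 ,
       -0.00018292]), 'effort': array([ 5.42009384e-04, -5.32642579e+01, -3.53284049e+01,  7.09275459e-02,
        2.35399744e-02, -8.97671339e-05]), 'eef_pos': array([ 180.12404024, -519.41173156,  204.93347377]), 'eef_rot': array([-3.14052077e+00, -5.82657471e-05,  3.33825176e-01]), 'wrist_force': array([-0.86426365, -0.10498652,  0.28561526]), 'moment': array([-0.05108032, -0.02478629,  0.0082471 ]), 'finger_force': 0.0, 'finger_gap': 93.60533353211487}
```

View pics/top0.png

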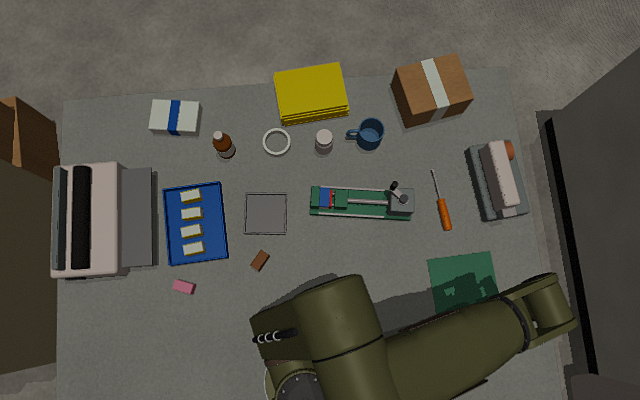

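View pics/side0.png

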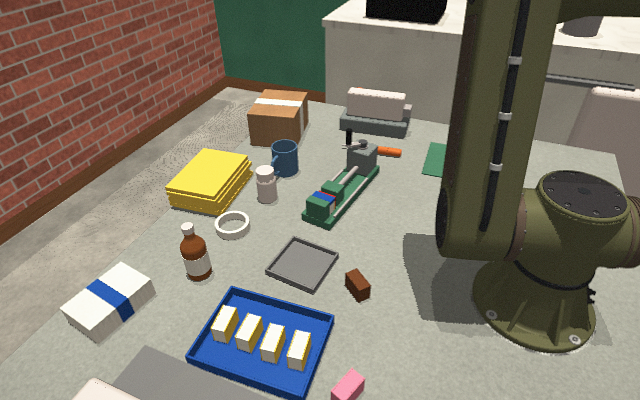

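The top view shows four white-topped pads with yellow covers standing in the blue tote, at about (191,196), (192,213), (190,230) and (193,248). The press is at (362,202): fixed jaw (317,198), blue-taped pad (326,198), crank grip (393,185). The tray is at (266,213). The brown block (260,260) and the pink block (184,287) are the decoys.

```bash
python3 - <<'E'
from h import *
D=np.load('top0.npz');P=D['P'];img=D['img'].astype(int)
hsv=cv2.cvtColor(D['img'],cv2.COLOR_BGR2HSV).astype(int)
def box(u0,u1,v0,v1,zlo,zhi,extra=None):
    m=np.zeros(P.shape[:2],bool);m[v0:v1,u0:u1]=1
    with np.errstate(invalid='ignore'): m&=(P[...,2]>zlo)&(P[...,2]<zhi)
    if extra is not None:m&=extra
    return m
def rect(n,m):
    q=P[m]
    if len(q)<4: print(n,len(q));return
    r=cv2.minAreaRect(q[:,:2].astype(np.float32))
    print(n,len(q),'mean',q.mean(0).round(1),'rect',np.round(r[0],1),np.round(r[1],1),round(r[2],1))
m=box(170,220,185,260,38,60,hsv[...,1]<70)
k,l,st,ce=cv2.connectedComponentsWithStats(m.astype(np.uint8))
for i in range(1,k):
    if st[i,4]>20: rect('pad%s'%ce[i].round(),l==i)
rect('tote rim',box(155,235,175,275,22,38,(hsv[...,0]>95)&(hsv[...,0]<130)&(hsv[...,1]>100)))
rect('tray rim',box(240,292,188,240,12,25))
green=(hsv[...,0]>55)&(hsv[...,0]<95)&(hsv[...,1]>70)
rect('fixedjaw',box(305,322,183,215,66,82,green))
rect('movjaw',box(332,352,183,215,62,82,green))
rect('bluetape',box(310,345,183,215,58,74,(hsv[...,0]>100)&(hsv[...,0]<130)&(hsv[...,1]>100)))
rect('bed',box(300,416,180,225,18,38,green))
rect('gearbox',box(380,418,180,225,92,108))
rect('grip',box(380,410,170,205,155,180))
rect('arm',box(380,410,170,205,110,125))
E
```

```text
pad[190. 195.] 148 mean [575.2 313.3  44.8] rect [575.1 313.7] [25.7 58.3] 10.3
pad[190. 212.] 149 mean [519.3 312.4  44.8] rect [518.9 312.8] [25.1 58. ] 3.4
pad[190. 230.] 155 mean [464.8 314.3  44.4] rect [464.8 315. ] [25.5 57.7] 9.4
pad[192. 248.] 159 mean [411.  309.5  44.4] rect [411.2 310. ] [25.7 57.7] 8.3
tote rim 482 mean [490.4 306.   27.5] rect [491.6 307.1] [241.9 180.9] 3.5
tray rim 240 mean [505.4  91.3  16.8] rect [506.1  89.1] [130.6 129.7] 84.6
fixedjaw 162 mean [532.9 -67.9  73.6] rect [532.5 -68.4] [24.1 60.2] 85.2
movjaw 229 mean [ 520.9 -145.    70.5] rect [ 522.2 -145.1] [38.9 54.5] 82.5
bluetape 186 mean [530.3 -95.4  66.5] rect [531.2 -95.6] [29.3 59.9] 80.4
bed 1080 mean [ 505.2 -212.    24.2] rect [ 512.8 -207.3] [310.5  90.4] 81.8
gearbox 428 mean [ 490.8 -325.3   99.3] rect [ 496.1 -323.5] [70.3 72. ] 81.9
grip 36 mean [ 529.7 -293.7  165.2] rect [ 530.1 -294.1] [16.3 15.8] 36.6
arm 134 mean [ 505.8 -314.5  117.3] rect [ 512.1 -312.2] [63.5 26. ] 38.4
```

Request:
{"name": "arm_command", "arguments": {
  "plan": [
    [0.3,0.04,-0.01,0,0],
    [0.3,0.04,-0.01,0,0],
    [0.3,0.04,-0.01,0,0],
    [0.3,0.04,-0.01,0,0],
    [0.3,0.04,-0.01,0,0],
    [0.3,0.04,-0.01,0,0],
    [0.3,0.04,-0.01,0,0],
    [0.3,0.04,-0.01,0,0],
    [0.3,0.04,-0.01,0,0],
    [0.3,0.04,-0.008,0,0],
    [0.3,0,0,0,-0.183],
    [0.3,0,0,0,-0.183],
    [0.3,0,0,0,-0.183],
    [0.3,0,0,0,-0.183],
    [0.3,0,0,0,-0.183],
    [0.3,0,0,0,-0.182],
    [0.3,0,0,0,0]
  ],
  "newtons": 15
}}

```text
clock: 2.22
eef_pos: [525.9, -295.9, 205.1]
eef_rot: [-3.141, -0.0, 1.43]
wrist_force: [0.7, -0.5, 0.0]
finger_gap: 61.1
finger_force: 0.0
```

```bash
cat >> h.py <<'E'
YAW=np.radians(-8.2); PX=np.array([np.cos(YAW),np.sin(YAW)]); PY=np.array([-np.sin(YAW),np.cos(YAW)]); O=np.array([530.8,-80.3])
def topress(p): d=np.asarray(p)[...,:2]-O; return np.stack([d@PX,d@PY],-1)
def fromtool(p):
    s=manip.read_state(); return R.from_euler('xyz',s['eef_rot']).as_matrix().T@(np.asarray(p)-s['eef_pos'])
E
python3 - <<'E'
from h import *
s=manip.read_state(); print(s['clock'],s['eef_pos'].round(1),s['eef_rot'].round(3),s['finger_gap'],topress(s['eef_pos']),fromtool([530.1,-294.1,130]).round(1))
c=cam('wrist');cv2.imwrite('pics/w1.png',c['img']);print(c['eye'],c['orientation'],c['fx'])
P=cloud(c)
with np.errstate(invalid='ignore'): m=(P[...,2]>160)&(P[...,2]<175)
q=P[m];print(len(q),q.mean(0) if len(q) else'')
E
```

```text
2.225 [ 525.9 -295.9  205.1] [-3.141 -0.     1.43 ] 61.1008089581459 [  25.90158364 -214.10325472] [ 2.4  4.  75.1]
[ 535.55082803 -221.86274616  384.69874494] [ 2.88334577e+00  5.04735930e-04 -1.41911672e-01] 337.3813804889553
553 [ 531.37821986 -289.56483184  166.65844623]
```

View pics/w1.png

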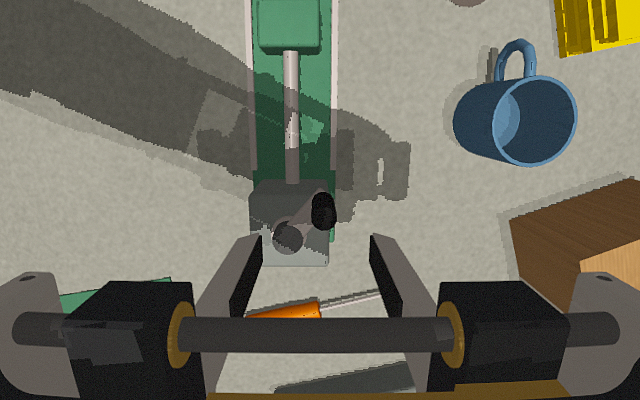

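The wrist view shows the black grip at (322,210), ahead of the open fingers, and the gearbox at (290,220). That matches the top-camera position, so I go down and close on it.

Request:
{"name": "arm_command", "arguments": {
  "plan": [
    [0.3,0.003,0.004,0,0],
    [0.3,0,0,0.025,0],
    [0.3,0,0,0.025,0],
    [0.3,0,0,0.025,0],
    [0.3,0,0,0,0],
    [-0.8,0,0,0,0],
    [-0.8,0,0,0,0],
    [-0.8,0,0,0,0],
    [-0.8,0,0,0,0],
    [-0.8,0,0,0,0]
  ],
  "newtons": 15
}}

```text
clock: 3.52
eef_pos: [530.6, -293.6, 130.7]
eef_rot: [3.141, 0.0, 1.431]
wrist_force: [1.3, 0.8, 0.9]
finger_gap: 17.8
finger_force: 15.0
```

```bash
python3 - <<'E'
from h import *
s=manip.read_state(); print(s['eef_pos'].round(1),s['finger_gap'],s['finger_force'],s['wrist_force'],topress(s['eef_pos'])-[0,-245])
d=topress(s['eef_pos'])-[0,-245]; a0=np.arctan2(d[1],d[0]); print(np.degrees(a0),np.hypot(*d))
r=45
a=a0+np.arange(21)*2*np.pi/20
p=np.c_[r*np.sin(a),r*np.cos(a)]  # tool x=press y, tool y=press x
print(np.diff(p,axis=0).round(1).tolist())
E
```

```text
[ 530.6 -293.6  130.7] 17.799987444855887 15.000041127204895 [1.31342441 0.79236501 0.86380996] [30.19169064 33.8794476 ]
48.29415165621619 45.3801184864716
[[7.6, -11.8], [3.6, -13.6], [-0.8, -14.1], [-5.1, -13.1], [-8.9, -10.9], [-11.8, -7.6], [-13.6, -3.6], [-14.1, 0.8], [-13.1, 5.1], [-10.9, 8.9], [-7.6, 11.8], [-3.6, 13.6], [0.8, 14.1], [5.1, 13.1], [8.9, 10.9], [11.8, 7.6], [13.6, 3.6], [14.1, -0.8], [13.1, -5.1], [10.9, -8.9]]
```

Request:
{"name": "arm_command", "arguments": {
  "plan": [
    [-0.8,0.0076,-0.0118,0,0],
    [-0.8,0.0036,-0.0136,0,0],
    [-0.8,-0.0008,-0.0141,0,0],
    [-0.8,-0.0051,-0.0131,0,0],
    [-0.8,-0.0089,-0.0109,0,0],
    [-0.8,-0.0118,-0.0076,0,0],
    [-0.8,-0.0136,-0.0036,0,0],
    [-0.8,-0.0141,0.0008,0,0],
    [-0.8,-0.0131,0.0051,0,0],
    [-0.8,-0.0109,0.0089,0,0],
    [-0.8,-0.0076,0.0118,0,0],
    [-0.8,-0.0036,0.0136,0,0],
    [-0.8,0.0008,0.0141,0,0],
    [-0.8,0.0051,0.0131,0,0],
    [-0.8,0.0089,0.0109,0,0],
    [-0.8,0.0118,0.0076,0,0],
    [-0.8,0.0136,0.0036,0,0],
    [-0.8,0.0141,-0.0008,0,0],
    [-0.8,0.0131,-0.0051,0,0],
    [-0.8,0.0109,-0.0089,0,0]
  ],
  "newtons": 15
}}

```text
clock: 6.02
eef_pos: [531.1, -293.0, 130.7]
eef_rot: [3.14, 0.0, 1.431]
wrist_force: [-0.2, -3.5, 0.8]
finger_gap: 17.7
finger_force: 15.0
```

```bash
python3 - <<'E'
from h import *
c=cam('top');P=cloud(c);hsv=cv2.cvtColor(c['img'],cv2.COLOR_BGR2HSV).astype(int)
g=(hsv[...,0]>55)&(hsv[...,0]<95)&(hsv[...,1]>70)
with np.errstate(invalid='ignore'): m=g&(P[...,2]>64)&(P[...,2]<80)
q=topress(P[m]);q=q[(abs(q[:,0])<45)&(q[:,1]<-5)&(q[:,1]>-230)];print(len(q),np.percentile(q,[1,50,99],axis=0).round(1))
s=manip.read_state();print(s['eef_pos'],s['finger_gap'],s['wrist_force'])
E
```

```text
229 [[ -25.9 -108.7]
 [   0.2  -89.8]
 [  27.9  -70.4]]
[ 530.11078782 -292.13324867  130.68706109] 17.774042991628765 [0.03860815 4.46853602 2.26203395]
```

Request:
{"name": "arm_command", "arguments": {
  "plan": [
    [-0.8,0.0076,-0.0118,0,0],
    [-0.8,0.0036,-0.0136,0,0],
    [-0.8,-0.0008,-0.0141,0,0],
    [-0.8,-0.0051,-0.0131,0,0],
    [-0.8,-0.0089,-0.0109,0,0],
    [-0.8,-0.0118,-0.0076,0,0],
    [-0.8,-0.0136,-0.0036,0,0],
    [-0.8,-0.0141,0.0008,0,0],
    [-0.8,-0.0131,0.0051,0,0],
    [-0.8,-0.0109,0.0089,0,0],
    [-0.8,-0.0076,0.0118,0,0],
    [-0.8,-0.0036,0.0136,0,0],
    [-0.8,0.0008,0.0141,0,0],
    [-0.8,0.0051,0.0131,0,0],
    [-0.8,0.0089,0.0109,0,0],
    [-0.8,0.0118,0.0076,0,0],
    [-0.8,0.0136,0.0036,0,0],
    [-0.8,0.0141,-0.0008,0,0],
    [-0.8,0.0131,-0.0051,0,0],
    [-0.8,0.0109,-0.0089,0,0]
  ]
}}

```text
clock: 8.57
eef_pos: [531.3, -293.0, 130.7]
eef_rot: [3.14, 0.0, 1.431]
wrist_force: [-0.5, -3.7, 0.7]
finger_gap: 17.4
finger_force: 15.0
```

Request:
{"name": "arm_command", "arguments": {
  "plan": [
    [-0.8,0.0076,-0.0118,0,0],
    [-0.8,0.0036,-0.0136,0,0],
    [-0.8,-0.0008,-0.0141,0,0],
    [-0.8,-0.0051,-0.0131,0,0],
    [-0.8,-0.0089,-0.0109,0,0],
    [-0.8,-0.0118,-0.0076,0,0],
    [-0.8,-0.0136,-0.0036,0,0],
    [-0.8,-0.0141,0.0008,0,0],
    [-0.8,-0.0131,0.0051,0,0],
    [-0.8,-0.0109,0.0089,0,0],
    [-0.8,-0.0076,0.0118,0,0],
    [-0.8,-0.0036,0.0136,0,0],
    [-0.8,0.0008,0.0141,0,0],
    [-0.8,0.0051,0.0131,0,0],
    [-0.8,0.0089,0.0109,0,0],
    [-0.8,0.0118,0.0076,0,0],
    [-0.8,0.0136,0.0036,0,0],
    [-0.8,0.0141,-0.0008,0,0],
    [-0.8,0.0131,-0.0051,0,0],
    [-0.8,0.0109,-0.0089,0,0]
  ]
}}

```text
clock: 11.08
eef_pos: [531.4, -292.9, 130.7]
eef_rot: [3.14, 0.0, 1.431]
wrist_force: [0.4, -3.6, 1.7]
finger_gap: 17.8
finger_force: 15.0
```

Request:
{"name": "arm_command", "arguments": {
  "plan": [
    [-0.8,0.0076,-0.0118,0,0],
    [-0.8,0.0036,-0.0136,0,0],
    [-0.8,-0.0008,-0.0141,0,0],
    [-0.8,-0.0051,-0.0131,0,0],
    [-0.8,-0.0089,-0.0109,0,0],
    [-0.8,-0.0118,-0.0076,0,0],
    [-0.8,-0.0136,-0.0036,0,0],
    [-0.8,-0.0141,0.0008,0,0],
    [-0.8,-0.0131,0.0051,0,0],
    [-0.8,-0.0109,0.0089,0,0],
    [-0.8,-0.0076,0.0118,0,0],
    [-0.8,-0.0036,0.0136,0,0],
    [-0.8,0.0008,0.0141,0,0],
    [-0.8,0.0051,0.0131,0,0],
    [-0.8,0.0089,0.0109,0,0],
    [-0.8,0.0118,0.0076,0,0],
    [-0.8,0.0136,0.0036,0,0],
    [-0.8,0.0141,-0.0008,0,0],
    [-0.8,0.0131,-0.0051,0,0],
    [-0.8,0.0109,-0.0089,0,0]
  ]
}}

```text
clock: 13.58
eef_pos: [531.4, -292.7, 130.7]
eef_rot: [3.14, -0.0, 1.431]
wrist_force: [-1.0, -4.3, 1.8]
finger_gap: 17.8
finger_force: 15.0
```

```bash
cat >> h.py <<'E'
def jawpos():
    c=cam('top');P=cloud(c);hsv=cv2.cvtColor(c['img'],cv2.COLOR_BGR2HSV).astype(int)
    g=(hsv[...,0]>55)&(hsv[...,0]<95)&(hsv[...,1]>70)
    with np.errstate(invalid='ignore'): m=g&(P[...,2]>64)&(P[...,2]<80)
    q=topress(P[m]);q=q[(abs(q[:,0])<45)&(q[:,1]<-5)&(q[:,1]>-230)]
    return len(q),np.percentile(q,[1,50,99],axis=0).round(1).tolist(),c,P
E
python3 - <<'E'
from h import *
print(jawpos()[:2]);s=manip.read_state();print(s['clock'],topress(s['eef_pos'])-[0,-245],s['finger_gap'],s['wrist_force'])
E
```

```text
Traceback (most recent call last):
  File "h.py", line 29, in jawpos
    return len(q),np.percentile(q,[1,50,99],axis=0).round(1).tolist(),c,P
                  ~~~~~~~~~~~~~^^^^^^^^^^^^^^^^^^^^
IndexError: index -1 is out of bounds for axis 0 with size 0
```

Request:
{"name": "arm_command", "arguments": {
  "plan": [
    [-0.8,0.0076,-0.0118,0,0],
    [-0.8,0.0036,-0.0136,0,0],
    [-0.8,-0.0008,-0.0141,0,0],
    [-0.8,-0.0051,-0.0131,0,0],
    [-0.8,-0.0089,-0.0109,0,0],
    [-0.8,-0.0118,-0.0076,0,0],
    [-0.8,-0.0136,-0.0036,0,0],
    [-0.8,-0.0141,0.0008,0,0],
    [-0.8,-0.0131,0.0051,0,0],
    [-0.8,-0.0109,0.0089,0,0],
    [-0.8,-0.0076,0.0118,0,0],
    [-0.8,-0.0036,0.0136,0,0],
    [-0.8,0,0,0,0],
    [0.2,0,0,0,0],
    [0.2,0,0,0,0],
    [0.2,0,0,-0.03,0],
    [0.2,0,0,-0.05,0],
    [0.2,0,0,-0.04,0],
    [0.2,0,0,0,0]
  ]
}}

```text
clock: 16.0
eef_pos: [485.7, -366.8, 253.7]
eef_rot: [3.137, 0.003, 1.431]
wrist_force: [0.1, -0.3, -0.2]
finger_gap: 56.6
finger_force: 0.0
```

```bash
python3 - <<'E'
from h import *
s=manip.read_state();print(s['clock'],s['eef_pos'],topress(s['eef_pos'])-[0,-245])
c=cam('wrist');P=cloud(c);cv2.imwrite('pics/w2.png',c['img'])
hsv=cv2.cvtColor(c['img'],cv2.COLOR_BGR2HSV).astype(int)
q=topress(P);ok=(abs(q[...,0])<45)&(q[...,1]<40)&(q[...,1]>-220)
g=(hsv[...,0]>55)&(hsv[...,0]<95)&(hsv[...,1]>70)
b=(hsv[...,0]>100)&(hsv[...,0]<130)&(hsv[...,1]>100)
r=((hsv[...,0]<8)|(hsv[...,0]>172))&(hsv[...,1]>120)
z=P[...,2]
for n,m in(('fix',g&ok&(z>68)&(z<82)&(q[...,1]>-20)),('mov',g&ok&(z>64)&(z<80)&(q[...,1]<-40)),('blue',b&ok&(z>60)&(z<76)),('red',r&ok)):
    a=np.c_[q[m],z[m]]; print(n,len(a),np.percentile(a,[2,50,98],axis=0).round(1).tolist() if len(a) else '', np.round(cv2.minAreaRect(P[m][:,:2].astype(np.float32))[2],1) if len(a) else '')
E
```

```text
16.0 [ 485.68470036 -366.81030064  253.65810836] [ -3.78939256 -45.01583256]
fix 0  
mov 2201 [[-24.8, -192.1, 69.6], [1.3, -172.7, 72.3], [26.9, -154.1, 74.0]] 82.1
blue 0  
red 668 [[-23.0, -142.3, 31.2], [1.3, -139.9, 64.9], [25.7, -133.9, 66.9]] 85.4
```

View pics/w2.png

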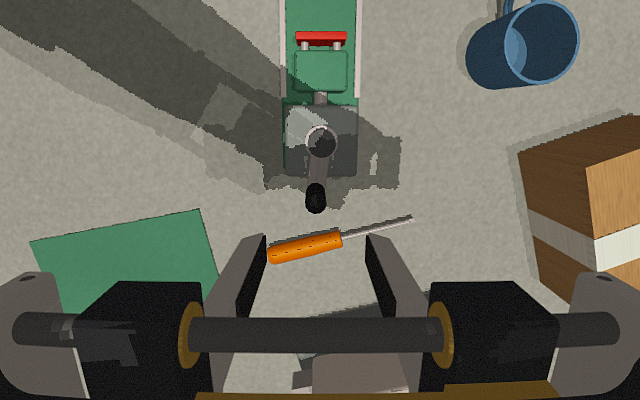

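The wrist view shows the crank grip at (316,197), parked on the far side. The red face is at (321,37), and its measured gap to the fixed jaw is about 134 mm. Next I move over the pad.

Request:
{"name": "arm_command", "arguments": {
  "plan": [
    [0.6,0.04,0.001,0,0],
    [0.6,0.05,0.001,0,0],
    [0.6,0.05,0.001,0,0],
    [0.6,0.05,0.001,0.01,0],
    [0.6,0.05,0,0.02,0],
    [0.6,0,0,0.02,0],
    [0.6,0,0,0,0]
  ]
}}

```text
clock: 16.92
eef_pos: [521.7, -128.6, 198.2]
eef_rot: [-3.137, -0.001, 1.432]
wrist_force: [0.7, -0.4, 0.5]
finger_gap: 75.1
finger_force: 0.0
```

```bash
cat >> h.py <<'E'
def wlook(save=None):
    c=cam('wrist');P=cloud(c)
    if save: cv2.imwrite('pics/'+save,c['img'])
    hsv=cv2.cvtColor(c['img'],cv2.COLOR_BGR2HSV).astype(int)
    H,S=hsv[...,0],hsv[...,1]
    return c,P,dict(g=(H>55)&(H<95)&(S>70),b=(H>100)&(H<130)&(S>100),r=((H<8)|(H>172))&(S>120),y=(H>18)&(H<35)&(S>110),w=(S<70)&(hsv[...,2]>90))
def rep(n,P,m):
    if m.sum()<8: print(n,m.sum()); return
    q=np.c_[topress(P[m]),P[m][:,2]]; r=cv2.minAreaRect(P[m][:,:2].astype(np.float32))
    print(n,len(q),np.percentile(q,[2,50,98],axis=0).round(1).tolist(),'rect',np.round(r[0],1),np.round(r[1],1),round(r[2],1))
E
python3 - <<'E'
from h import *
s=manip.read_state();print(s['clock'],s['eef_pos'],topress(s['eef_pos']))
c,P,M=wlook('w3.png');q=topress(P);z=P[...,2]
ok=(abs(q[...,0])<48)&(q[...,1]<40)&(q[...,1]>-220)
rep('fix',P,M['g']&ok&(z>70)&(z<82)&(q[...,1]>-30)); rep('blue',P,M['b']&ok&(z>62)&(z<76)); rep('bed',P,M['g']&ok&(z<30)&(z>20)); rep('curb',P,ok&(z<35)&(z>28.5));rep('padtop',P,ok&(z<73)&(z>62)&(q[...,1]<5)&(q[...,1]>-60))
E
```

```text
16.925 [ 521.66092354 -128.57022604  198.17216697] [ -2.16090978 -49.08021912]
fix 2006 [[-27.9, 3.9, 72.8], [0.9, 16.9, 75.1], [29.3, 28.8, 76.6]] rect [534.  -64.3] [25.2 60.3] 82.0
blue 2070 [[-25.4, -26.9, 66.0], [2.3, -12.1, 67.6], [31.0, 1.7, 69.0]] rect [531.9 -92.9] [30.3 59.1] 82.6
bed 8007 [[-38.4, -198.4, 23.6], [-0.9, -82.6, 25.2], [39.9, 23.4, 26.7]] rect [ 518.8 -169.6] [241.2  89.2] 81.9
curb 2122 [[-43.8, -191.5, 29.4], [4.3, -91.4, 31.1], [45.9, -0.2, 32.9]] rect [ 517.9 -176.4] [199.9  90.6] 81.9
padtop 2107 [[-25.4, -26.9, 66.0], [3.0, -12.1, 67.6], [31.0, 2.4, 69.0]] rect [531.  -92.1] [31.8 60.7] 81.3
```

View pics/w3.png

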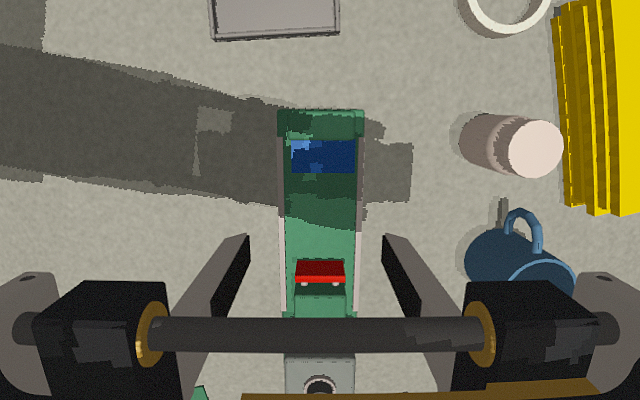

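The wrist view shows the blue-taped pad at (323,156), still against the fixed jaw at (320,125), and the red face wound well back at (320,271). I grip the pad by its ends.

Request:
{"name": "arm_command", "arguments": {
  "plan": [
    [0.6,0.02,0.004,0.03,0],
    [0.6,0.014,0,0.04,0],
    [0.6,0,0,0.04,0],
    [0.6,0,0,0.03,0],
    [0.6,0,0,0.016,0],
    [0.6,0,0,0,0],
    [-0.2,0,0,0,0],
    [-0.2,0,0,0,0],
    [-0.2,0,0,0,0],
    [-0.2,0,0,0,0]
  ],
  "newtons": 20
}}

```text
clock: 18.23
eef_pos: [532.0, -96.3, 45.5]
eef_rot: [3.14, 0.0, 1.431]
wrist_force: [-1.9, -0.2, 6.0]
finger_gap: 57.6
finger_force: 20.0
```

```bash
python3 - <<'E'
from h import *
s=manip.read_state();print(s['clock'],s['eef_pos'],topress(s['eef_pos']),s['finger_gap'],s['finger_force'],s['wrist_force'])
print(fromtool([505.5,90,140]))
E
```

```text
18.225 [532.01887375 -96.27841247  45.53461238] [  3.4853962  -15.64120621] 57.57997484568025 20.00257819890976 [-1.88318314 -0.16947129  6.00057551]
[180.72892611 -52.08590868 -94.60824732]
```

Request:
{"name": "arm_command", "arguments": {
  "plan": [
    [-0.2,0,0,-0.015,0],
    [-0.2,0,0,-0.04,0],
    [-0.2,0,0,-0.04,0],
    [-0.2,0.02,-0.006,0,0],
    [-0.2,0.04,-0.012,0,0],
    [-0.2,0.04,-0.012,0,0],
    [-0.2,0.04,-0.012,0,0],
    [-0.2,0.041,-0.01,0,0],
    [-0.2,0,0,0,0],
    [-0.2,0,0,0.04,0],
    [-0.2,0,0,0.04,0],
    [-0.2,0,0,0.01,0],
    [-0.2,0,0,0,0]
  ]
}}

```text
clock: 19.85
eef_pos: [505.3, 90.2, 49.8]
eef_rot: [-3.141, 0.0, 1.431]
wrist_force: [0.3, 1.0, -0.2]
finger_gap: 57.8
finger_force: 20.0
```

```bash
python3 - <<'E'
from h import *
s=manip.read_state();print(s['clock'],s['eef_pos'],s['finger_gap'],s['finger_force'],s['wrist_force'])
E
```

```text
19.85 [505.25746594  90.19729806  49.76727464] 57.84729342863343 19.998097121715546 [ 0.28884528  1.0146759  -0.170717  ]
```

Request:
{"name": "arm_command", "arguments": {
  "plan": [
    [-0.2,0,0,0.015,0],
    [-0.2,0,0,0.0085,0],
    [-0.2,0,0,0,0],
    [0.6,0,0,0,0],
    [0.6,0,0,0,0],
    [0.6,0,0,0,0],
    [0.6,0,0,-0.03,0],
    [0.6,0,0,-0.05,0],
    [0.6,0,0,-0.05,0],
    [0.6,0,0,-0.05,0],
    [0.6,0.05,-0.024,0,0],
    [0.6,0.055,-0.024,0,0],
    [0.6,0.055,-0.024,0,0],
    [0.6,0.05,-0.024,0,0],
    [0.6,0,0,0,0]
  ]
}}

```text
clock: 21.72
eef_pos: [438.0, 314.4, 205.8]
eef_rot: [-3.141, -0.0, 1.435]
wrist_force: [0.5, -0.0, -0.2]
finger_gap: 75.3
finger_force: 0.0
```

Request:
{"name": "arm_command", "arguments": {
  "plan": [
    [0.6,0,0,0,0.184],
    [0.6,0,0,0,0.184],
    [0.6,0,0,0,0.184],
    [0.6,0,0,0,0.184],
    [0.6,0,0,0,0.184],
    [0.6,0,0,0,0.184],
    [0.6,0,0,0,0.184],
    [0.6,0,0,0,0]
  ]
}}

```text
clock: 22.72
eef_pos: [439.8, 311.0, 206.0]
eef_rot: [3.142, -0.0, 0.143]
wrist_force: [0.5, 0.6, 0.4]
finger_gap: 75.2
finger_force: 0.0
```

```bash
cat >> h.py <<'E'
def pads(P,M):
    z=P[...,2]; out=[]
    with np.errstate(invalid='ignore'):
        m=(z>41)&(z<54)&(M['w']|M['y'])&(P[...,0]>370)&(P[...,0]<625)&(P[...,1]>210)&(P[...,1]<410)
    k,l,st,ce=cv2.connectedComponentsWithStats(m.astype(np.uint8))
    for i in range(1,k):
        if st[i,4]>60:
            r=cv2.minAreaRect(P[l==i][:,:2].astype(np.float32)); print('pad',ce[i].round(),st[i,4],'z',P[l==i][:,2].mean().round(1),np.round(r[0],1),np.round(r[1],1),round(r[2],1), 'tool',fromtool([*r[0],22]).round(1))
E
python3 - <<'E'
from h import *
s=manip.read_state();print(s['clock'],s['eef_pos'],s['eef_rot'],s['finger_gap'])
c,P,M=wlook('w4.png');pads(P,M)
t=cam('top');T=cloud(t);hsv=cv2.cvtColor(t['img'],cv2.COLOR_BGR2HSV).astype(int)
H,S=hsv[...,0],hsv[...,1]; z=T[...,2]
m=(H>100)&(H<130)&(S>100)&(z>38)&(z<60)&(abs(T[...,1]-90)<65); rep('done',T,m)
E
```

```text
22.725 [439.77310491 311.0178737  206.03772135] [ 3.14153147e+00 -1.18226505e-04  1.43136845e-01] 75.22725869215043
pad [331.  46.] 2156 z 46.8 [575.6 316.4] [31.  57.3] 8.4 tool [135.1  14.6 184. ]
pad [324. 107.] 1809 z 46.9 [519.8 314.9] [29.5 57.9] 4.3 tool [ 79.8   7.9 184. ]
pad [313. 162.] 1677 z 46.8 [465.6 317.9] [30.2 57.3] 8.0 tool [ 26.6  -2.9 184. ]
pad [311. 212.] 1565 z 46.7 [412.2 312.4] [30.2 57.6] 7.9 tool [-27.1  -5.3 184. ]
done 196 [[-79.5, 150.2, 39.3], [-51.4, 165.1, 45.7], [-22.9, 179.7, 52.3]] rect [504.3  90.4] [30.5 58.8] 81.7
```

View pics/w4.png

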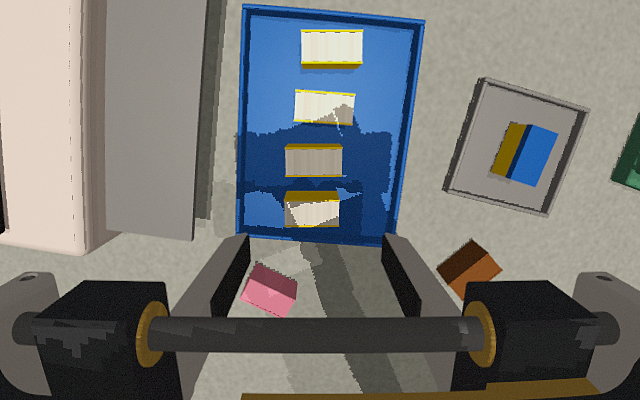

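The wrist view shows the finished pad with blue tape upright in the tray at (525,155). The four yellow-covered new pads are at (331,46), (324,107), (313,162) and (311,212). The pink (268,288) and brown (468,270) blocks are only look-alikes. I take the nearest pad first.

Request:
{"name": "arm_command", "arguments": {
  "plan": [
    [0.6,-0.015,-0.003,0,0],
    [0.6,-0.013,-0.002,0.03,0],
    [0.6,0,0,0.05,0],
    [0.6,0,0,0.05,0],
    [0.6,0,0,0.04,0],
    [0.6,0,0,0.017,0],
    [0.6,0,0,0,0],
    [-0.2,0,0,0,0],
    [-0.2,0,0,0,0],
    [-0.2,0,0,0,0],
    [-0.2,0,0,0,0]
  ],
  "newtons": 20
}}

```text
clock: 24.2
eef_pos: [411.6, 313.1, 20.2]
eef_rot: [-3.141, -0.002, 0.143]
wrist_force: [-0.6, -1.8, 7.9]
finger_gap: 57.6
finger_force: 20.0
```

```bash
cat >> h.py <<'E'
def st():
    s=manip.read_state();print(round(s['clock'],2),s['eef_pos'].round(1),s['eef_rot'].round(3),'gap',round(s['finger_gap'],1),round(s['finger_force'],1),s['wrist_force'].round(1),'press',topress(s['eef_pos']).round(1))
def slot(y,z): print('to slot',y,fromtool([*(O+PY*y+PX*1.0),z]).round(1))
E
python3 - <<'E'
from h import *
st();slot(-17,140)
E
```

```text
24.2 [411.6 313.1  20.2] [-3.141e+00 -2.000e-03  1.430e-01] gap 57.6 20.0 [-0.6 -1.8  7.9] press [-174.1  372.3]
to slot -17 [  58.4  422.8 -120. ]
```

Request:
{"name": "arm_command", "arguments": {
  "plan": [
    [-0.2,0,0,-0.02,0],
    [-0.2,0,0,-0.05,0],
    [-0.2,0,0,-0.05,0],
    [-0.2,0.003,0.02,0,0],
    [-0.2,0.006,0.042,0,0],
    [-0.2,0.006,0.042,0,0],
    [-0.2,0.006,0.044,0,0],
    [-0.2,0.006,0.044,0,0],
    [-0.2,0.006,0.044,0,0],
    [-0.2,0.006,0.044,0,0],
    [-0.2,0.006,0.044,0,0],
    [-0.2,0.006,0.042,0,0],
    [-0.2,0.004,0.035,0,0],
    [-0.2,0.003,0.02,0,0],
    [-0.2,0,0,0,0]
  ]
}}

```text
clock: 26.08
eef_pos: [528.4, -96.3, 139.0]
eef_rot: [-3.142, 0.0, 0.142]
wrist_force: [-0.5, 0.6, -0.2]
finger_gap: 57.9
finger_force: 20.0
```

Request:
{"name": "arm_command", "arguments": {
  "plan": [
    [-0.2,0,0,0,-0.184],
    [-0.2,0,0,0,-0.184],
    [-0.2,0,0,0,-0.184],
    [-0.2,0,0,0,-0.184],
    [-0.2,0,0,0,-0.184],
    [-0.2,0,0,0,-0.184],
    [-0.2,0,0,0,-0.184],
    [-0.2,0,0,0,0]
  ]
}}

```text
clock: 27.08
eef_pos: [528.3, -94.6, 139.1]
eef_rot: [3.142, -0.0, 1.431]
wrist_force: [-0.1, 0.1, -1.2]
finger_gap: 57.8
finger_force: 20.0
```

```bash
python3 - <<'E'
from h import *
st();slot(-17,41)
E
```

```text
27.07 [528.3 -94.6 139.1] [ 3.142 -0.     1.431] gap 57.8 20.0 [-0.1  0.1 -1.2] press [ -0.5 -14.5]
to slot -17 [-2.5  1.5 98.1]
```

Request:
{"name": "arm_command", "arguments": {
  "plan": [
    [-0.2,-0.003,0.0015,0,0],
    [-0.2,0,0,0.03,0],
    [-0.2,0,0,0.04,0],
    [-0.2,0,0,0.018,0],
    [-0.2,0,0,0.01,0],
    [-0.2,0,0,0,0],
    [-0.2,0,0,0,0]
  ]
}}

```text
clock: 27.95
eef_pos: [529.9, -99.1, 41.9]
eef_rot: [3.14, 0.0, 1.431]
wrist_force: [0.0, -0.2, -0.4]
finger_gap: 57.7
finger_force: 20.0
```

```bash
python3 - <<'E'
from h import *
st();slot(-17,41)
E
```

```text
27.95 [529.9 -99.1  41.9] [3.14  0.    1.431] gap 57.7 20.0 [ 0.  -0.2 -0.4] press [  1.8 -18.7]
to slot -17 [ 1.7 -0.8  0.9]
```

Request:
{"name": "arm_command", "arguments": {
  "plan": [
    [-0.2,0.001,0,0.0015,0],
    [-0.2,0,0,0,0],
    [0.6,0,0,0,0],
    [0.6,0,0,0,0],
    [0.6,0,0,0,0],
    [0.6,0,0,-0.02,0],
    [0.6,0,0,-0.05,0],
    [0.6,-0.03,0,-0.05,0],
    [0.6,-0.03,0,-0.04,0],
    [0.6,0,0,0,0]
  ]
}}

```text
clock: 29.2
eef_pos: [521.9, -159.2, 202.3]
eef_rot: [3.136, 0.001, 1.429]
wrist_force: [-0.2, 1.5, -0.6]
finger_gap: 75.1
finger_force: 0.0
```

```bash
cat >> h.py <<'E'
def presslook(save=None):
    c,P,M=wlook(save);q=topress(P);z=P[...,2]
    with np.errstate(invalid='ignore'):
        ok=(abs(q[...,0])<48)&(q[...,1]<40)&(q[...,1]>-220)
        rep('fix',P,M['g']&ok&(z>70)&(z<82)&(q[...,1]>-30)); rep('pads',P,~M['g']&~M['r']&ok&(z<72)&(z>62)&(q[...,1]<2)&(q[...,1]>-131)); rep('red',P,M['r']&ok)
E
python3 - <<'E'
from h import *
st();presslook()
print(fromtool([439.8,311,206]))
E
```

```text
29.2 [ 521.9 -159.2  202.3] [3.136e+00 1.000e-03 1.429e+00] gap 75.1 0.0 [-0.2  1.5 -0.6] press [  2.4 -79.3]
fix 2112 [[-27.8, 2.8, 73.0], [0.8, 15.4, 75.2], [29.5, 27.9, 76.8]] rect [533.8 -65.2] [25.4 60.4] 81.7
pads 2102 [[-26.8, -30.3, 65.3], [0.8, -15.7, 66.8], [28.4, -1.5, 68.4]] rect [529.3 -96.6] [29.8 57.9] 81.8
red 1009 [[-36.5, -152.5, 30.6], [0.7, -133.9, 58.8], [38.6, -71.4, 267.6]] rect [ 520.2 -179.1] [108.2  88.5] 81.8
[ 452.79505442 -146.72389395   -6.33921701]
```

Request:
{"name": "arm_command", "arguments": {
  "plan": [
    [0.6,0.025,-0.008,0,0],
    [0.6,0.045,-0.014,0,0],
    [0.6,0.048,-0.016,0,0],
    [0.6,0.048,-0.016,0,0],
    [0.6,0.048,-0.016,0,0],
    [0.6,0.048,-0.016,0,0],
    [0.6,0.048,-0.016,0,0],
    [0.6,0.048,-0.016,0,0],
    [0.6,0.048,-0.016,0,0],
    [0.6,0.045,-0.012,0,0],
    [0.6,0,0,0,0.184],
    [0.6,0,0,0,0.184],
    [0.6,0,0,0,0.184],
    [0.6,0,0,0,0.184],
    [0.6,0,0,0,0.184],
    [0.6,0,0,0,0.184],
    [0.6,0,0,0,0.184],
    [0.6,0,0,0,0]
  ]
}}

```text
clock: 31.5
eef_pos: [438.7, 309.8, 198.0]
eef_rot: [3.141, 0.002, 0.145]
wrist_force: [-0.3, -0.3, 0.0]
finger_gap: 75.7
finger_force: 0.0
```

```bash
python3 - <<'E'
from h import *
st();c,P,M=wlook();pads(P,M)
E
```

```text
31.5 [438.7 309.8 198. ] [3.141e+00 2.000e-03 1.450e-01] gap 75.7 0.0 [-0.3 -0.3  0. ] press [-146.8  373. ]
pad [331.  43.] 2273 z 46.8 [575.6 316.4] [30.8 58.1] 8.0 tool [136.6  13.5 176. ]
pad [323. 105.] 1908 z 46.9 [519.8 314.9] [29.6 57.6] 4.1 tool [ 81.2   6.8 176.1]
pad [312. 161.] 1792 z 46.9 [465.4 318. ] [30.  57.9] 8.3 tool [ 27.8  -4.3 176.2]
```

Request:
{"name": "arm_command", "arguments": {
  "plan": [
    [0.6,0.015,-0.002,0,0],
    [0.6,0.0124,-0.002,0.03,0],
    [0.6,0,0,0.05,0],
    [0.6,0,0,0.05,0],
    [0.6,0,0,0.035,0],
    [0.6,0,0,0.015,0],
    [0.6,0,0,0,0],
    [-0.2,0,0,0,0],
    [-0.2,0,0,0,0],
    [-0.2,0,0,0,0],
    [-0.2,0,0,0,0]
  ]
}}

```text
clock: 32.92
eef_pos: [466.7, 317.8, 20.7]
eef_rot: [-3.141, -0.002, 0.143]
wrist_force: [-1.5, -0.8, 6.8]
finger_gap: 57.7
finger_force: 20.0
```

```bash
python3 - <<'E'
from h import *
st();slot(-50.5,140)
E
```

```text
32.92 [466.7 317.8  20.7] [-3.141e+00 -2.000e-03  1.430e-01] gap 57.7 20.0 [-1.5 -0.8  6.8] press [-120.3  384.9]
to slot -50.5 [  -6.4  451.8 -119.6]
```

Request:
{"name": "arm_command", "arguments": {
  "plan": [
    [-0.2,0,0,-0.02,0],
    [-0.2,0,0,-0.05,0],
    [-0.2,0,0,-0.05,0],
    [-0.2,0,0.022,0,0],
    [-0.2,-0.001,0.043,0,0],
    [-0.2,-0.001,0.045,0,0],
    [-0.2,-0.001,0.048,0,0],
    [-0.2,-0.001,0.048,0,0],
    [-0.2,-0.001,0.048,0,0],
    [-0.2,-0.001,0.048,0,0],
    [-0.2,0,0.048,0,0],
    [-0.2,0,0.043,0,0],
    [-0.2,0,0.036,0,0],
    [-0.2,0,0.022,0,0],
    [-0.2,0,0,0,0]
  ]
}}

```text
clock: 34.8
eef_pos: [524.0, -130.7, 138.8]
eef_rot: [-3.141, 0.001, 0.141]
wrist_force: [-0.2, -0.0, -0.5]
finger_gap: 58.0
finger_force: 20.0
```

Request:
{"name": "arm_command", "arguments": {
  "plan": [
    [-0.2,0,0,0,-0.184],
    [-0.2,0,0,0,-0.184],
    [-0.2,0,0,0,-0.184],
    [-0.2,0,0,0,-0.184],
    [-0.2,0,0,0,-0.184],
    [-0.2,0,0,0,-0.184],
    [-0.2,0,0,0,-0.184],
    [-0.2,0,0,0,0]
  ]
}}

```text
clock: 35.8
eef_pos: [524.2, -128.8, 139.3]
eef_rot: [-3.141, -0.0, 1.431]
wrist_force: [0.2, -0.4, -1.7]
finger_gap: 58.1
finger_force: 20.0
```

```bash
python3 - <<'E'
from h import *
st();slot(-49.5,41.5)
E
```

```text
35.8 [ 524.2 -128.8  139.3] [-3.141 -0.     1.431] gap 58.1 20.0 [ 0.2 -0.4 -1.7] press [  0.4 -48.9]
to slot -49.5 [-0.6  0.6 97.8]
```

Request:
{"name": "arm_command", "arguments": {
  "plan": [
    [-0.2,0,0.001,0,0],
    [-0.2,0,0,0.03,0],
    [-0.2,0,0,0.04,0],
    [-0.2,0,0,0.018,0],
    [-0.2,0,0,0.01,0],
    [-0.2,0,0,0.001,0],
    [-0.2,0,0,0,0]
  ]
}}

```text
clock: 36.67
eef_pos: [525.8, -130.1, 41.3]
eef_rot: [3.14, 0.0, 1.43]
wrist_force: [-0.0, 0.9, 0.0]
finger_gap: 58.1
finger_force: 20.0
```

```bash
python3 - <<'E'
from h import *
st();slot(-49.5,40.5)
E
```

```text
36.67 [ 525.8 -130.1   41.3] [3.14 0.   1.43] gap 58.1 20.0 [-0.   0.9  0. ] press [  2.2 -50. ]
to slot -49.5 [ 0.5 -1.2  0.8]
```

Good. I release, rise and look.

Request:
{"name": "arm_command", "arguments": {
  "plan": [
    [-0.2,0.0005,-0.001,0.0008,0],
    [-0.2,0,0,0,0],
    [0.6,0,0,0,0],
    [0.6,0,0,0,0],
    [0.6,0,0,0,0],
    [0.6,0,0,-0.02,0],
    [0.6,0,0,-0.05,0],
    [0.6,-0.015,0,-0.05,0],
    [0.6,-0.015,0,-0.04,0],
    [0.6,0,0,0,0]
  ]
}}

```text
clock: 37.92
eef_pos: [521.1, -160.1, 202.5]
eef_rot: [3.137, 0.001, 1.43]
wrist_force: [-0.0, -0.5, -0.4]
finger_gap: 75.3
finger_force: 0.0
```

```bash
python3 - <<'E'
from h import *
st();presslook('w5.png')
print(fromtool([440,311,202]))
E
```

```text
37.92 [ 521.1 -160.1  202.5] [3.137e+00 1.000e-03 1.430e+00] gap 75.3 0.0 [-0.  -0.5 -0.4] press [  1.8 -80.3]
fix 2112 [[-27.8, 2.6, 72.8], [0.9, 15.2, 75.3], [29.6, 27.7, 76.9]] rect [533.9 -65.3] [25.4 60.1] 81.8
pads 4052 [[-27.1, -63.2, 64.9], [0.1, -30.4, 66.8], [28.0, -2.5, 68.4]] rect [ 526.6 -113. ] [63.2 58.2] 81.4
red 1028 [[-37.1, -152.7, 30.2], [1.1, -133.9, 58.8], [38.1, -71.7, 304.7]] rect [ 513.9 -178.2] [112.8  89.1] 77.0
[ 454.41556506 -145.51464062   -2.150861  ]
```

View pics/w5.png

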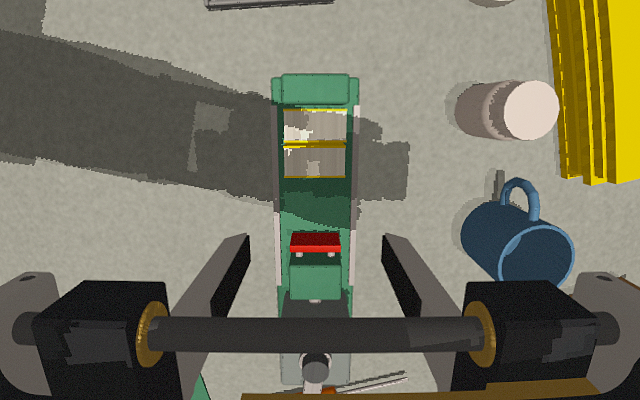

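The wrist view shows two pads standing flush behind the fixed jaw at (315,125) and (315,160), and the red face at (316,241). There is about 70 mm free for the other two.

Request:
{"name": "arm_command", "arguments": {
  "plan": [
    [0.6,0.025,-0.008,0,0],
    [0.6,0.045,-0.014,0,0],
    [0.6,0.048,-0.016,0,0],
    [0.6,0.048,-0.016,0,0],
    [0.6,0.048,-0.016,0,0],
    [0.6,0.048,-0.016,0,0],
    [0.6,0.048,-0.016,0,0],
    [0.6,0.048,-0.016,0,0],
    [0.6,0.048,-0.016,0,0],
    [0.6,0.045,-0.012,0,0],
    [0.6,0,0,0,0.184],
    [0.6,0,0,0,0.184],
    [0.6,0,0,0,0.184],
    [0.6,0,0,0,0.184],
    [0.6,0,0,0,0.184],
    [0.6,0,0,0,0.184],
    [0.6,0,0,0,0.184],
    [0.6,0,0,0,0.068],
    [0.6,0,0,0,0]
  ]
}}

```text
clock: 40.35
eef_pos: [437.9, 307.9, 198.2]
eef_rot: [3.141, 0.002, 0.076]
wrist_force: [1.0, -0.5, -0.5]
finger_gap: 75.6
finger_force: 0.0
```

```bash
python3 - <<'E'
from h import *
st();c,P,M=wlook();pads(P,M)
E
```

```text
40.35 [437.9 307.9 198.2] [3.141e+00 2.000e-03 7.600e-02] gap 75.6 0.0 [ 1.  -0.5 -0.5] press [-147.3  371. ]
pad [318.  41.] 2227 z 46.8 [575.7 316.6] [31. 58.] 8.0 tool [138.2   1.7 176.2]
pad [315. 103.] 1920 z 46.9 [519.9 315.2] [28.6 58.2] 4.2 tool [ 82.5  -1.1 176.3]
```

Request:
{"name": "arm_command", "arguments": {
  "plan": [
    [0.6,0.03,-0.001,0,0],
    [0.6,0.036,0,0,0],
    [0.6,0.015,0,0.03,0],
    [0.6,0,0,0.05,0],
    [0.6,0,0,0.05,0],
    [0.6,0,0,0.035,0],
    [0.6,0,0,0.015,0],
    [0.6,0,0,0,0],
    [-0.2,0,0,0,0],
    [-0.2,0,0,0,0],
    [-0.2,0,0,0,0],
    [-0.2,0,0,0,0]
  ]
}}

```text
clock: 41.9
eef_pos: [519.9, 315.3, 21.0]
eef_rot: [-3.141, -0.002, 0.075]
wrist_force: [-0.4, -0.3, 7.0]
finger_gap: 58.1
finger_force: 20.0
```

```bash
python3 - <<'E'
from h import *
st();slot(-82.5,140)
E
```

```text
41.9 [519.9 315.3  21. ] [-3.141e+00 -2.000e-03  7.500e-02] gap 58.1 20.0 [-0.4 -0.3  7. ] press [-67.2 390. ]
to slot -82.5 [ -35.3  476.  -119.5]
```

Request:
{"name": "arm_command", "arguments": {
  "plan": [
    [-0.2,0,0,-0.02,0],
    [-0.2,0,0,-0.05,0],
    [-0.2,0,0,-0.05,0],
    [-0.2,0,0.023,0,0],
    [-0.2,-0.0035,0.043,0,0],
    [-0.2,-0.0035,0.048,0,0],
    [-0.2,-0.0035,0.048,0,0],
    [-0.2,-0.0035,0.048,0,0],
    [-0.2,-0.0035,0.048,0,0],
    [-0.2,-0.0035,0.048,0,0],
    [-0.2,-0.0035,0.048,0,0],
    [-0.2,-0.0035,0.048,0,0],
    [-0.2,-0.0035,0.043,0,0],
    [-0.2,-0.0035,0.031,0,0],
    [-0.2,0,0,0,0]
  ]
}}

```text
clock: 43.78
eef_pos: [519.0, -164.2, 139.3]
eef_rot: [-3.141, 0.001, 0.072]
wrist_force: [0.1, 0.3, -1.0]
finger_gap: 57.6
finger_force: 20.0
```

Request:
{"name": "arm_command", "arguments": {
  "plan": [
    [-0.2,0,0,0,-0.184],
    [-0.2,0,0,0,-0.184],
    [-0.2,0,0,0,-0.184],
    [-0.2,0,0,0,-0.184],
    [-0.2,0,0,0,-0.184],
    [-0.2,0,0,0,-0.184],
    [-0.2,0,0,0,-0.184],
    [-0.2,0,0,0,-0.068],
    [-0.2,0,0,0,0]
  ]
}}

```text
clock: 44.9
eef_pos: [519.7, -161.6, 139.5]
eef_rot: [-3.141, -0.0, 1.431]
wrist_force: [0.3, 0.7, -0.1]
finger_gap: 57.9
finger_force: 20.0
```

```bash
python3 - <<'E'
from h import *
st();slot(-82,41.5)
E
```

```text
44.9 [ 519.7 -161.6  139.5] [-3.141 -0.     1.431] gap 57.9 20.0 [ 0.3  0.7 -0.1] press [  0.6 -82. ]
to slot -82 [ 0.   0.5 98. ]
```

Request:
{"name": "arm_command", "arguments": {
  "plan": [
    [-0.2,0.0008,-0.001,0,0],
    [-0.2,0,0,0.03,0],
    [-0.2,0,0,0.04,0],
    [-0.2,0,0,0.018,0],
    [-0.2,0,0,0.01,0],
    [-0.2,0,0,0.001,0],
    [-0.2,0,0,0,0]
  ]
}}

```text
clock: 45.78
eef_pos: [519.5, -161.5, 41.5]
eef_rot: [3.14, 0.0, 1.431]
wrist_force: [0.4, -0.4, -0.3]
finger_gap: 57.9
finger_force: 20.0
```

```bash
python3 - <<'E'
from h import *
st()
E
```

```text
45.77 [ 519.5 -161.5   41.5] [3.14  0.    1.431] gap 57.9 20.0 [ 0.4 -0.4 -0.3] press [  0.4 -82. ]
```

Request:
{"name": "arm_command", "arguments": {
  "plan": [
    [-0.2,0,0,0.0005,0],
    [-0.2,0,0,0,0],
    [0.6,0,0,0,0],
    [0.6,0,0,0,0],
    [0.6,0,0,0,0],
    [0.6,0,0,-0.02,0],
    [0.6,0,0,-0.05,0],
    [0.6,0,0,-0.05,0],
    [0.6,0,0,-0.04,0],
    [0.6,0,0,0,0]
  ]
}}

```text
clock: 47.02
eef_pos: [520.1, -161.7, 203.1]
eef_rot: [3.136, 0.001, 1.431]
wrist_force: [0.0, -0.3, -0.6]
finger_gap: 74.8
finger_force: 0.0
```

```bash
python3 - <<'E'
from h import *
st();presslook()
print(fromtool([440,311,202]))
E
```

```text
47.02 [ 520.1 -161.7  203.1] [3.136e+00 1.000e-03 1.431e+00] gap 74.8 0.0 [ 0.  -0.3 -0.6] press [  1.  -82.1]
fix 2107 [[-27.8, 2.6, 72.7], [1.0, 15.1, 75.2], [29.7, 27.7, 76.8]] rect [534.  -65.4] [25.4 60.2] 81.9
pads 5933 [[-27.2, -94.0, 64.7], [0.2, -47.9, 66.8], [27.5, -3.4, 68.4]] rect [ 524.  -128.6] [94.6 58.5] 80.7
red 1057 [[-38.4, -141.4, 29.6], [0.6, -133.9, 61.6], [37.9, -67.5, 312.6]] rect [ 515.8 -174.1] [94.2 91.8] 81.5
[ 456.76948667 -144.45709171   -1.62273395]
```

Request:
{"name": "arm_command", "arguments": {
  "plan": [
    [0.6,0.025,-0.008,0,0],
    [0.6,0.045,-0.014,0,0],
    [0.6,0.048,-0.016,0,0],
    [0.6,0.048,-0.016,0,0],
    [0.6,0.048,-0.016,0,0],
    [0.6,0.048,-0.016,0,0],
    [0.6,0.048,-0.016,0,0],
    [0.6,0.048,-0.016,0,0],
    [0.6,0.048,-0.016,0,0],
    [0.6,0.045,-0.012,0,0],
    [0.6,0,0,0,0.184],
    [0.6,0,0,0,0.184],
    [0.6,0,0,0,0.184],
    [0.6,0,0,0,0.184],
    [0.6,0,0,0,0.184],
    [0.6,0,0,0,0.184],
    [0.6,0,0,0,0.184],
    [0.6,0.04,0.006,0,0],
    [0.6,0.04,0.006,0,0],
    [0.6,0,0,0,0]
  ]
}}

```text
clock: 49.58
eef_pos: [519.4, 304.3, 197.4]
eef_rot: [3.14, 0.003, 0.141]
wrist_force: [0.4, -0.8, 0.5]
finger_gap: 75.4
finger_force: 0.0
```

```bash
python3 - <<'E'
from h import *
st();c,P,M=wlook();pads(P,M)
E
```

```text
49.58 [519.4 304.3 197.4] [3.14e+00 3.00e-03 1.41e-01] gap 75.4 0.0 [ 0.4 -0.8  0.5] press [-66.2 379.1]
pad [312. 130.] 1873 z 46.8 [576.2 316.1] [29.5 57.6] 8.0 tool [ 59.6  -3.4 175.7]
```

Request:
{"name": "arm_command", "arguments": {
  "plan": [
    [0.6,0.03,-0.002,0,0],
    [0.6,0.028,-0.001,0,0],
    [0.6,0,0,0.03,0],
    [0.6,0,0,0.05,0],
    [0.6,0,0,0.05,0],
    [0.6,0,0,0.035,0],
    [0.6,0,0,0.014,0],
    [0.6,0,0,0,0],
    [-0.2,0,0,0,0],
    [-0.2,0,0,0,0],
    [-0.2,0,0,0,0],
    [-0.2,0,0,0,0]
  ]
}}

```text
clock: 51.12
eef_pos: [575.9, 316.6, 22.6]
eef_rot: [-3.141, -0.002, 0.143]
wrist_force: [-1.9, -1.5, 6.8]
finger_gap: 57.6
finger_force: 20.0
```

```bash
python3 - <<'E'
from h import *
st();slot(-113.5,140)
E
```

```text
51.12 [575.9 316.6  22.6] [-3.141e+00 -2.000e-03  1.430e-01] gap 57.6 20.0 [-1.9 -1.5  6.8] press [-12.  399.3]
to slot -113.5 [-131.9  495.5 -118. ]
```

Request:
{"name": "arm_command", "arguments": {
  "plan": [
    [-0.2,0,0,-0.02,0],
    [-0.2,0,0,-0.05,0],
    [-0.2,0,0,-0.048,0],
    [-0.2,-0.006,0.022,0,0],
    [-0.2,-0.012,0.045,0,0],
    [-0.2,-0.012,0.045,0,0],
    [-0.2,-0.012,0.045,0,0],
    [-0.2,-0.012,0.045,0,0],
    [-0.2,-0.012,0.045,0,0],
    [-0.2,-0.012,0.045,0,0],
    [-0.2,-0.012,0.045,0,0],
    [-0.2,-0.012,0.045,0,0],
    [-0.2,-0.012,0.045,0,0],
    [-0.2,-0.012,0.045,0,0],
    [-0.2,-0.006,0.023,0,0],
    [-0.2,0,0,0,0]
  ]
}}

```text
clock: 53.12
eef_pos: [514.9, -193.7, 140.2]
eef_rot: [3.141, -0.001, 0.141]
wrist_force: [0.1, 0.5, -1.2]
finger_gap: 57.5
finger_force: 20.0
```

Request:
{"name": "arm_command", "arguments": {
  "plan": [
    [-0.2,0,0,0,-0.184],
    [-0.2,0,0,0,-0.184],
    [-0.2,0,0,0,-0.184],
    [-0.2,0,0,0,-0.184],
    [-0.2,0,0,0,-0.184],
    [-0.2,0,0,0,-0.184],
    [-0.2,0,0,0,-0.184],
    [-0.2,0,0,0,0]
  ]
}}

```text
clock: 54.12
eef_pos: [515.4, -191.5, 139.9]
eef_rot: [3.141, 0.0, 1.431]
wrist_force: [0.4, 0.8, -1.4]
finger_gap: 57.7
finger_force: 20.0
```

```bash
python3 - <<'E'
from h import *
st();slot(-113.5,43);presslook('w6.png')
E
```

```text
54.12 [ 515.4 -191.5  139.9] [3.141 0.    1.431] gap 57.7 20.0 [ 0.4  0.8 -1.4] press [   0.6 -112.2]
to slot -113.5 [-1.3  0.3 96.9]
fix 3551 [[-27.3, 2.8, 72.4], [1.1, 14.9, 75.3], [29.0, 27.3, 76.9]] rect [533.8 -65.3] [25.8 59.6] 81.8
pads 9759 [[-27.4, -93.6, 65.3], [-0.0, -46.3, 66.8], [27.6, -3.2, 68.4]] rect [ 523.8 -128.3] [94.3 58.8] 81.1
red 51 [[-43.7, -116.1, 164.4], [-29.3, -95.6, 243.7], [45.0, -78.3, 261.8]] rect [ 516.5 -177.6] [40.7 94. ] 81.4
```

View pics/w6.png

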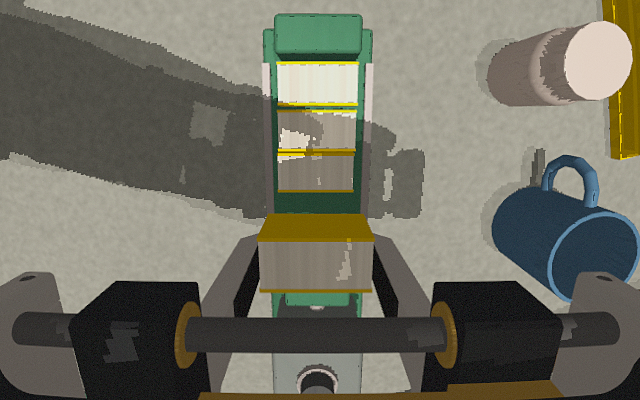

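The wrist view shows three pads in a row at (316,85), (316,128) and (316,170), with the fourth held level and square at (316,250). I lower it behind them.

Request:
{"name": "arm_command", "arguments": {
  "plan": [
    [-0.2,-0.001,-0.0005,0,0],
    [-0.2,0,0,0.03,0],
    [-0.2,0,0,0.04,0],
    [-0.2,0,0,0.016,0],
    [-0.2,0,0,0.01,0],
    [-0.2,0,0,0.001,0],
    [-0.2,0,0,0,0]
  ]
}}

```text
clock: 55.05
eef_pos: [514.9, -193.5, 43.0]
eef_rot: [3.14, 0.0, 1.431]
wrist_force: [0.3, -0.4, -1.2]
finger_gap: 57.7
finger_force: 20.0
```

```bash
python3 - <<'E'
from h import *
st()
E
```

```text
55.05 [ 514.9 -193.5   43. ] [3.14  0.    1.431] gap 57.7 20.0 [ 0.3 -0.4 -1.2] press [   0.4 -114.3]
```

Request:
{"name": "arm_command", "arguments": {
  "plan": [
    [-0.2,0,0,0.0005,0],
    [-0.2,0,0,0,0],
    [0.6,0,0,0,0],
    [0.6,0,0,0,0],
    [0.6,0,0,0,0],
    [0.6,0,0,-0.02,0],
    [0.6,0,0,-0.05,0],
    [0.6,0,0,-0.05,0],
    [0.6,0,0,-0.05,0],
    [0.6,-0.03,0,-0.03,0],
    [0.6,-0.05,-0.001,0,0],
    [0.6,-0.05,-0.002,0,0],
    [0.3,-0.046,-0.001,0,0],
    [0.3,0,0,0,0],
    [0.3,0,0,0,0]
  ]
}}

```text
clock: 56.92
eef_pos: [486.0, -366.6, 241.5]
eef_rot: [-3.141, -0.0, 1.431]
wrist_force: [-0.0, 0.1, -0.3]
finger_gap: 61.1
finger_force: 0.0
```

```bash
python3 - <<'E'
from h import *
st();presslook('w7.png')
print(topress(manip.read_state()['eef_pos'])-[-3.8,-290])
t=cam('top');cv2.imwrite('pics/t2.png',cv2.resize(t['img'][150:260,150:430],None,fx=2.8,fy=2.8))
E
```

```text
56.92 [ 486.  -366.6  241.5] [-3.141 -0.     1.431] gap 61.1 0.0 [-0.   0.1 -0.3] press [  -3.5 -289.8]
fix 0
pads 1397 [[-28.4, -128.2, 64.7], [-0.5, -118.4, 67.0], [26.5, -108.1, 68.7]] rect [ 513.1 -196.9] [21.6 57.3] 81.1
red 692 [[-23.2, -142.3, 30.4], [0.6, -140.4, 64.7], [25.2, -134.6, 66.8]] rect [ 512.1 -217.6] [10.4 50.4] 78.8
[0.46769063 0.65007771]
```

View pics/w7.png

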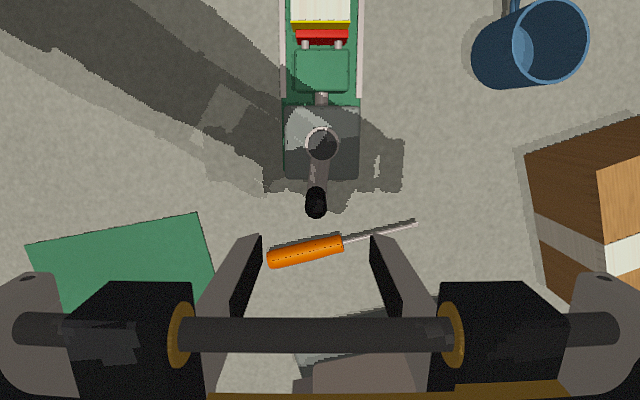

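The wrist view shows the fourth pad at (320,12), just ahead of the red face at (320,35), and the crank grip at (316,202) between the finger lines. I grip the crank to wind it in.

Request:
{"name": "arm_command", "arguments": {
  "plan": [
    [0.3,-0.0005,-0.0005,0,0],
    [0.3,0,0,0.03,0],
    [0.3,0,0,0.04,0],
    [0.3,0,0,0.04,0],
    [0.3,0,0,0,0],
    [-0.8,0,0,0,0],
    [-0.8,0,0,0,0],
    [-0.8,0,0,0,0],
    [-0.8,0,0,0,0]
  ],
  "newtons": 15
}}

```text
clock: 58.15
eef_pos: [485.5, -367.6, 132.2]
eef_rot: [3.141, 0.0, 1.431]
wrist_force: [-0.7, 0.1, 0.2]
finger_gap: 24.3
finger_force: 0.0
```

```bash
python3 - <<'E'
from h import *
st()
s=manip.read_state();d=topress(s['eef_pos'])-[0,-245];a0=np.arctan2(d[1],d[0]);print(np.degrees(a0),np.hypot(*d))
a=a0-np.arange(21)*np.pi/10
p=45*np.c_[np.sin(a),np.cos(a)]
print(np.diff(p,axis=0).round(1).tolist())
E
```

```text
58.15 [ 485.5 -367.6  132.2] [3.141 0.    1.431] gap 24.3 0.0 [-0.7  0.1  0.2] press [  -3.9 -290.8]
-94.81349692832129 45.96874513970582
[[3.4, -13.7], [7.4, -12.0], [10.8, -9.1], [13.0, -5.3], [14.0, -1.0], [13.7, 3.4], [12.0, 7.4], [9.1, 10.8], [5.3, 13.0], [1.0, 14.0], [-3.4, 13.7], [-7.4, 12.0], [-10.8, 9.1], [-13.0, 5.3], [-14.0, 1.0], [-13.7, -3.4], [-12.0, -7.4], [-9.1, -10.8], [-5.3, -13.0], [-1.0, -14.0]]
```

Request:
{"name": "arm_command", "arguments": {
  "plan": [
    [-0.8,0.0008,0,0,0],
    [-0.8,0,0,0,0],
    [-0.8,0.0034,-0.0137,0,0],
    [-0.8,0.0074,-0.012,0,0],
    [-0.8,0.0108,-0.0091,0,0],
    [-0.8,0.013,-0.0053,0,0],
    [-0.8,0.014,-0.001,0,0],
    [-0.8,0.0137,0.0034,0,0],
    [-0.8,0.012,0.0074,0,0],
    [-0.8,0.0091,0.0108,0,0],
    [-0.8,0.0053,0.013,0,0],
    [-0.8,0.001,0.014,0,0],
    [-0.8,-0.0034,0.0137,0,0],
    [-0.8,-0.0074,0.012,0,0],
    [-0.8,-0.0108,0.0091,0,0],
    [-0.8,-0.013,0.0053,0,0],
    [-0.8,-0.014,0.001,0,0],
    [-0.8,0,0,0,0]
  ]
}}

```text
clock: 60.4
eef_pos: [541.3, -333.7, 132.1]
eef_rot: [3.137, 0.001, 1.43]
wrist_force: [13.1, -4.9, -1.1]
finger_gap: 17.8
finger_force: 15.0
```

```bash
cat >> h.py <<'E'
def facelook(save=None):
    c,P,M=wlook(save);q=topress(P);z=P[...,2]
    with np.errstate(invalid='ignore'):
        ok=(abs(q[...,0])<20)&(q[...,1]>-230)&(q[...,1]<-60)
        j=q[M['g']&ok&(z>64)&(z<80)][:,1]; r=q[M['r']&ok&(z>60)&(z<70)][:,1]; p=q[(M['w']|M['y'])&ok&(z>60)&(z<72)&(q[...,1]>-200)][:,1]
    f=lambda a:np.percentile(a,[3,50,97]).round(1).tolist() if len(a)>5 else None
    print('jaw',len(j),f(j),'redtop',len(r),f(r),'pads',len(p),f(p))
E
python3 - <<'E'
from h import *
st();d=topress(manip.read_state()['eef_pos'])-[0,-245];print(np.degrees(np.arctan2(d[1],d[0])),np.hypot(*d))
facelook('w8.png')
E
```

```text
60.4 [ 541.3 -333.7  132.1] [3.137e+00 1.000e-03 1.430e+00] gap 17.8 15.0 [13.1 -4.9 -1.1] press [  46.5 -249.3]
-5.3000581184009565 46.731639872921264
jaw 3536 [-173.5, -154.5, -136.4] redtop 811 [-125.4, -122.0, -117.8] pads 1633 [-117.2, -108.9, -100.9]
```

View pics/w8.png

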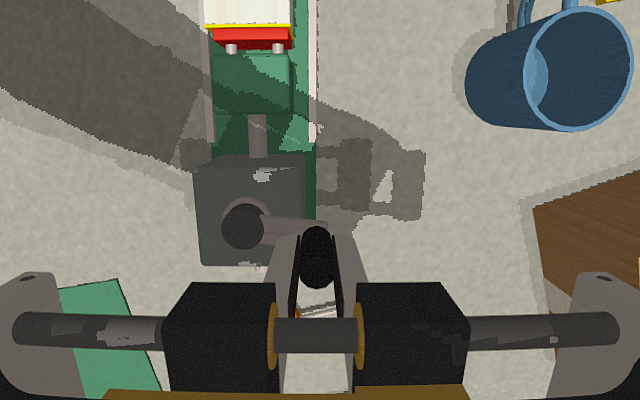

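The wrist view shows the red face at (250,38) touching the yellow cover of the last pad, with its springs visible at (232,48) and (278,48). The face is pushed in only about 1.5 mm by my measurement, so I wind about 54° more.

Request:
{"name": "arm_command", "arguments": {
  "plan": [
    [-0.8,-0.0137,-0.0044,0,0],
    [-0.8,-0.012,-0.0074,0,0],
    [-0.8,-0.0091,-0.0108,0,0],
    [-0.8,0,0,0,0]
  ]
}}

```text
clock: 60.95
eef_pos: [512.1, -365.1, 132.0]
eef_rot: [3.141, 0.001, 1.43]
wrist_force: [1.1, -7.3, 0.3]
finger_gap: 17.8
finger_force: 15.0
```

```bash
python3 - <<'E'
from h import *
st();d=topress(manip.read_state()['eef_pos'])-[0,-245];print(np.degrees(np.arctan2(d[1],d[0])),np.hypot(*d))
facelook()
E
```

```text
60.95 [ 512.1 -365.1  132. ] [3.141e+00 1.000e-03 1.430e+00] gap 17.8 15.0 [ 1.1 -7.3  0.3] press [  22.2 -284.5]
-60.71570966004592 45.288804832224955
jaw 3427 [-170.9, -154.6, -138.5] redtop 0 None pads 0 None
```

Request:
{"name": "arm_command", "arguments": {
  "plan": [
    [0.3,0,0,0,0],
    [0.3,0,0,0,0],
    [0.3,0,0,0,0],
    [0.3,0,0,-0.03,0],
    [0.3,0,0,-0.05,0],
    [0.3,0,-0.01,-0.03,0],
    [0.3,0.03,-0.01,0,0],
    [0.3,0.03,0,0,0],
    [0.3,0,0,0,0],
    [0.3,0,0,0,0]
  ]
}}

```text
clock: 62.25
eef_pos: [500.7, -302.3, 241.6]
eef_rot: [-3.142, 0.0, 1.431]
wrist_force: [0.4, -0.1, 0.1]
finger_gap: 61.1
finger_force: 0.0
```

```bash
python3 - <<'E'
from h import *
st();facelook('w9.png')
i=cv2.imread('pics/w9.png');cv2.imwrite('pics/w9.png',cv2.resize(i[0:200,180:440],None,fx=3,fy=3))
# top0 reference
D=np.load('top0.npz');P=D['P'];hsv=cv2.cvtColor(D['img'],cv2.COLOR_BGR2HSV).astype(int)
E
```

```text
62.25 [ 500.7 -302.3  241.6] [-3.142  0.     1.431] gap 61.1 0.0 [ 0.4 -0.1  0.1] press [   1.9 -224. ]
jaw 1577 [-169.5, -150.7, -133.1] redtop 318 [-125.1, -121.6, -118.2] pads 2474 [-115.6, -88.2, -61.6]
```

View pics/w9.png

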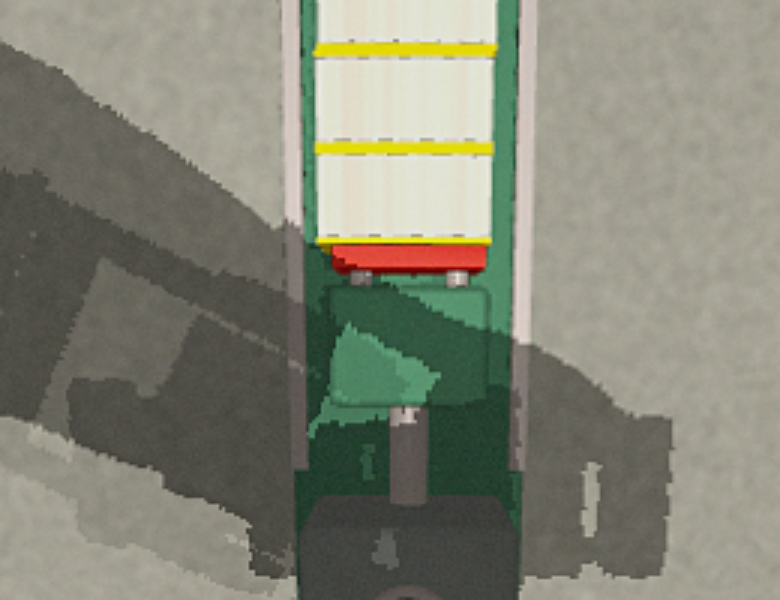

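The enlarged view shows the pads flat face to flat face, with yellow covers at rows 50, 148 and 241. The red face at (410,258) bears on the last one, with pins still showing at (361,277) and (457,277). The red-to-jaw spacing has shrunk from 20.2 to 14.9 mm, so the face is pushed in about 5 mm. I check the tray and the bench items once more.

```bash
python3 - <<'E'
from h import *
t=cam('top');T=cloud(t);hsv=cv2.cvtColor(t['img'],cv2.COLOR_BGR2HSV).astype(int)
H,S=hsv[...,0],hsv[...,1]; z=T[...,2]
m=(H>100)&(H<130)&(S>100)&(z>38)&(z<60)&(abs(T[...,1]-90)<65); rep('done',T,m)
cv2.imwrite('pics/t3.png',t['img'])
E
```

```text
done 194 [[-61.8, 176.6, 40.0], [-33.2, 191.5, 45.8], [-3.8, 206.6, 52.2]] rect [525.6 114.4] [31.3 59. ] 84.7
```

View pics/t3.png

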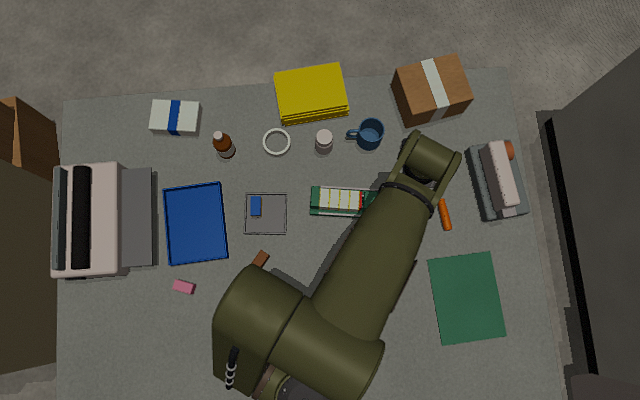

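The top view shows the finished pad at (255,206). It was knocked about 3 cm but is still upright inside the tray. The tote is empty, the four pads are in the press at (340,200), and the other items are where they were.

```bash
python3 -c "
from cell import ticket
print(ticket.sign_off())"
```

```text
the job is handed in; nothing more can be done
None
```

The job is handed in at about 62 s of the 210 s: the finished pad stands in the grey tray and all four new pads are clamped upright in one row in the press. The red face is pushed in about 5 mm by camera measurement, good to roughly 1 mm.

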